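Re-peg the stay of a vent flap on a small extraction box

ROBOT

A 6-joint arm with a two-finger parallel gripper is mounted at the origin on a cart in front of the work surface, level with it; the furniture and walls round the work are solid. World frame = base frame: x ahead of the robot, y to its left, z up, the work surface at z = 0. Lengths are in m, angles in rad, forces in N, time in s.
With the tool pointing down it reaches from about 0.35 to 0.95 m from the base axis. Payload 17.4 kg.
Tool frame: the origin (TCP) lies at the very end of the fingers, on their centre line; the grasp point (between the pads) lies 19 mm behind it; x points along the fingers, y is the direction in which the jaws open and shut, and the axes are right-handed (so a half turn about x gives the same grasp; the last joint's range is limited). The gripper opens to 93 mm and grips with 3 to 60 N. Pads are 15 mm wide; open, the fingers measure 128 mm over their backs; the gripper's body (75 mm by 188 mm) begins 65 mm behind the grasp point.
Start: joints at [1.199, 0.116, 1.442, -0, 1.584, -0.038], TCP at [0.221, 0.638, 0.219] pointing down, gripper open.
Joint ranges: [-2.83, 2.83], [-0.83, 2.19], [0.07, 2.5], [-1.14, 4.28], [0.01, 3], [-2.97, 2.97]. Speed limits (rad/s): [1.89, 1.89, 2.22, 3.14, 3.14, 3.14].

INTERFACE

Orientations are given as a 3x3 rotation matrix whose columns are the frame's x, y, z axes.
In Python, from workcell import bot, cams gives the robot as it stands.
- The arm moves only by the tool step_arm, never from a script. Its argument "rows" is one flat list of numbers, 7 for each row, row after row: the turn, a rotation vector about the world's x, y, z normalised to -1 to 1, where 1 is 2 pi rad, then the shift along the world's x, y, z normalised to -1 to 1, where 1 is 0.5 m, then the gripper's target within -1 to 1 (fully open at 1, half-way at 0, shut at -1). A call has 1 to 5 rows; each row is the pose to reach, as a shift and turn from the pose commanded when the call began, turning the shorter way round; what a row does not reach only later rows make up. A row lasts 1/12 s, in which the tool goes at most 41.7 mm and 7.16 degrees, less where a joint would pass 70% of its speed; a pose out of reach is approached as far as the arm can. A call with a number of a shift or a turn outside -1 to 1 is refused whole. A call with a gripper value outside its range is refused whole. The fingers move at their own pace and stop on an object; the grip force is fixed at half the most. Time passes only in rows, so rows that repeat a pose let the fingers close. It gives the time, the measured TCP pose, the force and the opening at its end, in the units of the state.
- bot.read_state(): the state, without advancing time (a new reading comes with each control period).
- cams.snapshot(name): name is "scene" or "top" or "wrist"; returns a dict with "pixels" (384x512x3 uint8, blue, green, red), "fx", "fy", "cx", "cy" (pixels), "eye" and "attitude" of the camera in the world. Camera axes: x right, y down, z forward; pixel columns grow to the right and rows downward; lengths in m; the calibration is good to about 2 mm. A picture is of the moment at which its call begins. There is no depth.
- bot.sign_off(): hands the job in, once; it reports no verdict.
Trained networks look in the newest picture that a camera, given by its name, has taken for a name from the list of things; names that differ only in an ending like _2 or _b are one class to them, and where a whole thing is asked for, a point or a joint stands for the part that bears it (a point fixed in the world has none). Each returns a list of dicts, best first, with "confidence" (0 to 1); they miss things now and then, are a little off and sometimes report something else, mostly with a low value. They report only what shows in the picture. A call takes as long as a camera call.
- cams.silhouettes(camera, thing): "mask" (384x512 bool, what is visible of it).
- cams.landmark_of(camera, thing): "centre" ([x, y, z] in m, in the coordinates of the camera as it stood for that picture, good to about 4 mm: a listed point, or the origin of a listed thing).
The state is a dict: "time_s": time; "q": joint angles; "joint_velocities": joint speeds; "joint_efforts": joint torques, N m; "eef_pos": TCP position; "tcp_rot": TCP orientation; "force": force on the tool from outside, world axes, zero at the start; "moment": the same for the moment, N m; "grip_width": finger opening in m.
Only numpy, scipy, OpenCV 4.12 (cv2) and the standard library are available. Lean on these libraries where they do the work, as an engineer would, in place of code of your own. Each camera call takes 0.05 s, during which the arm holds its last target.

TASK

The flap of the little extraction box rattles, because its stay sits on the pin by the long slot. Take the stay by its knob, lift it off the pin, pull the flap open with it and drop the middle one of the three round holes over the pin, so that the stay lies flat and fully down; then let go. The pin is delicate and its exact place is not known: feel for it, never press the stay hard on it, and leave the things standing round about alone.

Things in the scene. Friction and masses are not known exactly. Their poses are not given: they have to be found in the camera images.
- vent_box: grey sheet-metal extraction box, 150 mm deep (its x) x 130 mm wide (its y) x 80 mm high, fixed to the bench; origin at the centre of its underside. Its front, with the flap, faces its own -x. The flap is white, 122 mm wide, and hangs on an upright hinge at the box's (-81, -60) mm; the steel stay lies over the box's top
- track_front (a point): front limit of the pin, on the slotted pin track on the box's top; axes as vent_box. The upright flat-topped pin, 7 mm thick, stands 2 to 20 mm behind this point (along the box's +x), 0 mm sideways; where exactly is unmeasured, differs each time, and must be felt. The point is at the height of the seated stay's underside; the pin's top is 10.5 mm higher
- pivot (a point): pivot of the stay on the flap's top edge, 105 mm from the flap's hinge, at the stay's mid-thickness. Axes are the stay's: x from the pivot along the stay to the knob, z its upper side. The stay is a flat steel bar, 22 mm wide, 5 mm thick, 100 g (+-25 %); it swings sideways and tips up freely about the pivot and sinks by its own weight in about half a second when let go
- hole2 (a point): centre of the middle round hole, 134 mm from the pivot, at the stay's mid-thickness (2.5 mm above its underside); axes as pivot. In order from the pivot the stay has a slot (33 x 10 mm, centre at 83 mm) and three round holes of 10 mm diameter at 110, 134 and 158 mm; the knob is at 188 mm
- knob (a point): centre of the upright black round knob at the stay's free end: 16 mm diameter, 26 mm high, its middle 28.5 mm above the stay's mid-thickness, on a thin 13 mm stem; axes as pivot. Grip it across the stay
- flap (a joint): opening angle of the flap, rad: 0 closed, positive open; starts nearly shut. Stiff hinge (about 0.12 N m of friction), stays where it is left. Some 0.4 to 0.7 rad with the middle hole on the pin
- stay (a joint): tip-up angle of the stay about its pivot, rad: 0 lies flat (seated), positive is knob end up; at most 0.6. With solid metal beside the middle hole resting on the pin's top it reads about 0.08; the bar clears the pin everywhere above 0.16
- burr_case: small round red case, 36 mm diameter, 16 mm high, standing on the box's top; bystander
- yellow_pot: small yellow screw-lid pot, 30 mm diameter, 36 mm high, on the bench; bystander
- steel_beaker: steel beaker, 58 mm diameter, 58 mm high, on the bench; bystander
- steel_parallel: steel block 30 x 60 x 22 mm on the bench; bystander

How it is judged:
By the outcome, as a careful person would: the job done as asked, in the order asked, and still so for the second after the job is handed in, with the robot touching nothing.
It also fails if it takes over 58 s, if anything falls off the work surface, if the arm or the gripper's body presses on something with over 40 N, if the wrist force passes 120 N, or if a joint passes its speed limit or range.

## Working session

There is one attempt and no reset: what is moved stays moved. The work goes in short steps, Python scripts to look and compute and a tool call to move; the robot and the scene stay as the last step left them, time stands still between calls to the robot, and variables do not carry over. Pictures are saved under pics/ and viewed, and the job is handed in when it is done.

Besides the shell and the picture viewer there is one more tool, called after "Emit:" as name(argument=value, ...) on one line, values as JSON. step_arm: Moves the arm, as the interface text tells. Its arguments: {"type":"object","properties":{"rows":{"type":"array","items":{"type":"number","minimum":-1,"maximum":1}}},"required":["rows"]}

```bash
mkdir -p pics; ls; cat > h.py <<'E'
import numpy as np,cv2
from workcell import bot,cams
def snap(n,f):
    s=cams.snapshot(n); cv2.imwrite('pics/'+f,s['pixels']); return s
def toW(s,c): return np.array(s['eye'])+np.array(s['attitude'])@np.array(c)
def find(n,s,things):
    for t in things:
        try:
            for r in cams.landmark_of(n,t)[:2]:
                print(n,t,round(r['confidence'],2),np.round(toW(s,r['centre']),4))
        except Exception as e: print(t,e)
def px(s,P):
    c=np.array(s['attitude']).T@(np.array(P)-np.array(s['eye'])); return s['fx']*c[0]/c[2]+s['cx'],s['fy']*c[1]/c[2]+s['cy']
def ray(s,u,v,z):
    d=np.array(s['attitude'])@np.array([(u-s['cx'])/s['fx'],(v-s['cy'])/s['fy'],1]); e=np.array(s['eye']); return e+d*(z-e[2])/d[2]
E
python3 - <<'E'
from h import *
T=['vent_box','track_front','pivot','hole2','knob','burr_case','yellow_pot','steel_beaker','steel_parallel']
for n in ['top','scene']:
    s=snap(n,n+'0.png'); print(s['eye'],s['fx']); find(n,s,T)
st=bot.read_state(); print(st)
E
```

```text
pics
[0.40326977 0.10875585 1.09804832] 364.3778572420659
top vent_box 0.94 [0.6193 0.2613 0.0016]
top track_front 0.91 [0.6354 0.2133 0.0824]
top pivot 0.83 [0.712  0.2176 0.0911]
top pivot 0.53 [0.5734 0.2058 0.0928]
top hole2 0.79 [0.5761 0.2075 0.0902]
top hole2 0.47 [ 5.485e-01  1.460e-02 -1.000e-04]
top knob 0.85 [0.5192 0.2096 0.1168]
top burr_case 0.67 [0.6105 0.2858 0.0865]
top yellow_pot 0.39 [ 0.549   0.0136 -0.0018]
top steel_beaker 0.53 [ 0.522  -0.1181 -0.0018]
[ 0.25252761 -0.51515673  0.81801602] 382.14662788225684
scene vent_box 0.66 [0.6233 0.2574 0.0009]
scene track_front 0.62 [0.6385 0.2096 0.0881]
scene pivot 0.71 [0.7038 0.2158 0.0893]
scene hole2 0.76 [0.5706 0.2088 0.0874]
scene knob 0.97 [0.5168 0.208  0.1148]
scene knob 0.4 [0.7072 0.213  0.0901]
scene burr_case 0.69 [0.6182 0.2875 0.0792]
scene yellow_pot 0.47 [0.548  0.0149 0.0015]
scene steel_beaker 0.8 [ 0.5266 -0.1245 -0.0022]
scene steel_parallel 0.77 [ 0.5184 -0.2215 -0.0013]
scene steel_parallel 0.45 [0.5184 0.2088 0.1127]
{'time_s': 1.0, 'q': array([ 1.19919355e+00,  1.15996956e-01,  1.44155841e+00,  3.65680129e-05,
        1.58403461e+00, -3.77498981e-02]), 'joint_velocities': array([-1.36130360e-03,  6.29960674e-04,  1.50881584e-03, -1.10474356e-03,
        5.25563316e-04,  7.42204055e-05]), 'joint_efforts': array([ 3.87711392e-03, -7.21036720e+01, -6.22757506e+01,  7.82639603e-02,
        1.83865655e-02,  1.02271241e-05]), 'eef_pos': array([0.22115773, 0.63775292, 0.21867403]), 'tcp_rot': array([[-3.30984326e-05,  3.27685148e-01,  9.44786983e-01],
       [ 1.57678645e-05,  9.44786983e-01, -3.27685147e-01],
       [-9.99999999e-01,  4.05140834e-06, -3.64378633e-05]]), 'force': array([-0.15701409, -0.24347688, -0.41803075]), 'moment': array([-0.03703596,  0.03104032, -0.03689707]), 'grip_width': 0.092813568314444}
```

```bash
python3 - <<'E'
import cv2
a=cv2.imread('pics/top0.png');b=cv2.imread('pics/scene0.png')
cv2.imwrite('pics/t2.png',cv2.resize(a[:, :],(800,600)))
cv2.imwrite('pics/s2.png',cv2.resize(b,(800,600)))
E
```

```text
(no output)
```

View pics/t2.png

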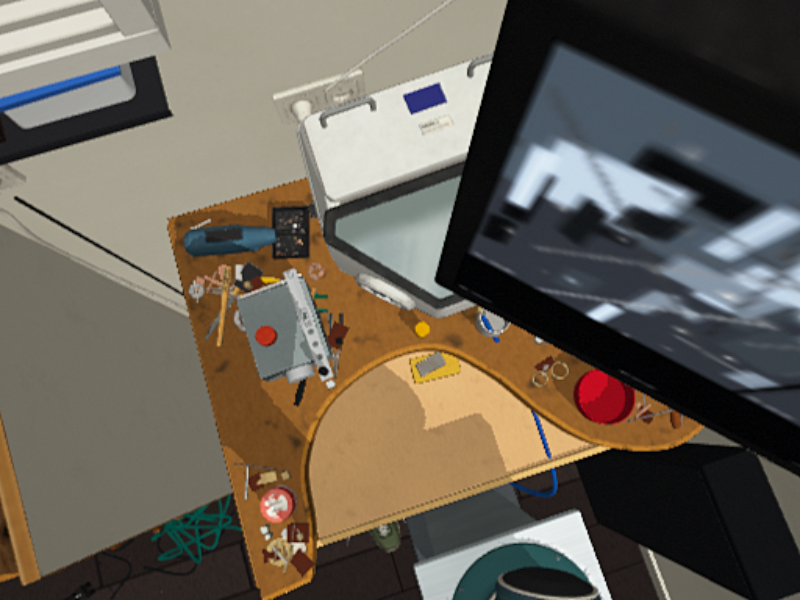

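View pics/s2.png

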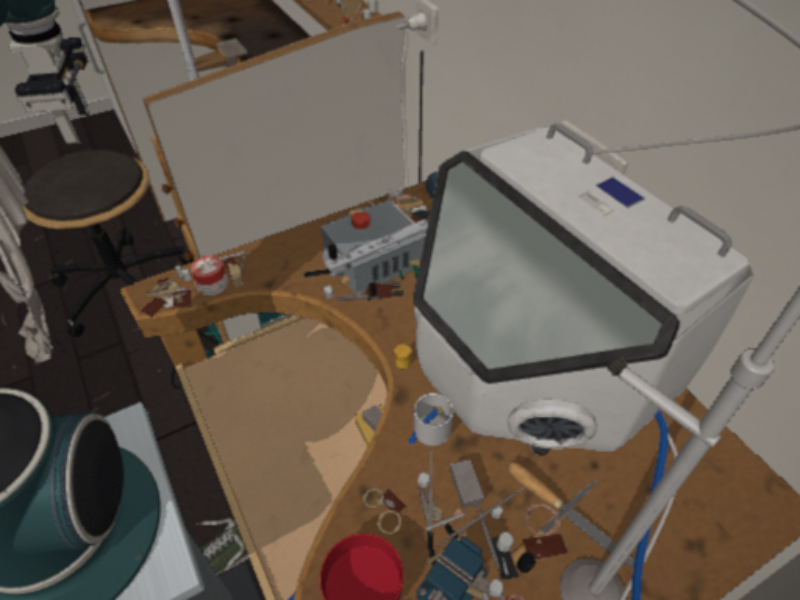

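```bash
python3 - <<'E'
import cv2
a=cv2.imread('pics/top0.png');b=cv2.imread('pics/scene0.png')
cv2.imwrite('pics/t3.png',cv2.resize(a[150:270,110:270],(800,600),interpolation=cv2.INTER_CUBIC))
cv2.imwrite('pics/s3.png',cv2.resize(b[115:205,190:310],(800,600),interpolation=cv2.INTER_CUBIC))
E
```

```text
(no output)
```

View pics/t3.png

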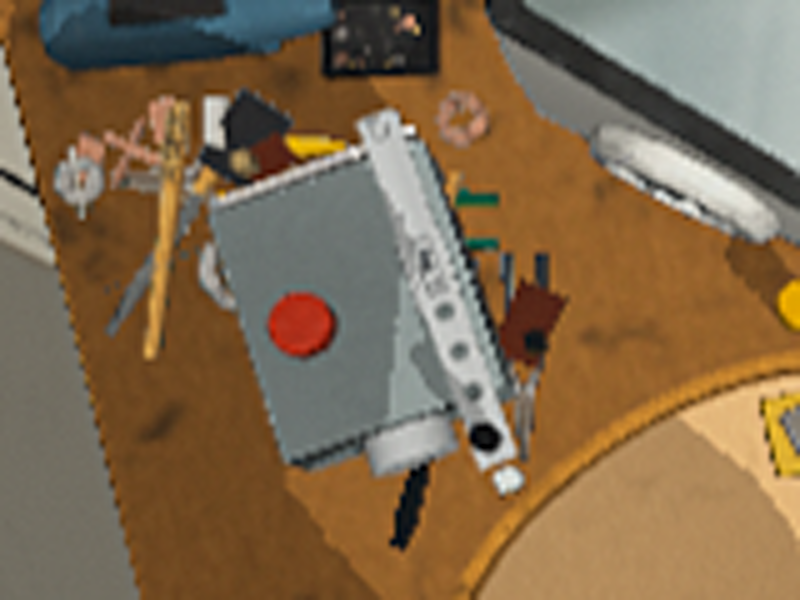

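View pics/s3.png

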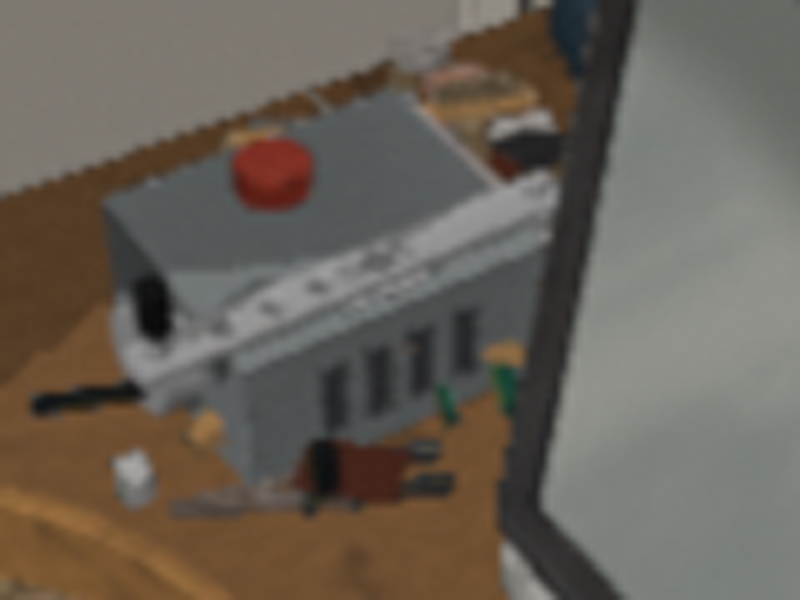

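```bash
python3 - <<'E'
from h import *
s=snap('top','top1.png')
f=lambda u,v,z:ray(s,u/5+110-.4,v/5+150-.4,z)
for u,v,z in [(215,205,.08),(290,465,.08),(410,130,.08),(515,395,.08),(380,125,.09),(485,435,.13),(445,312,.093),(460,351,.093),(473,391,.093)]: print(u,v,np.round(f(u,v,z),4))
# box fit via mask
m=cams.silhouettes('top','vent_box')
print([ (r['confidence'],r['mask'].sum()) for r in m])
m2=cams.silhouettes('top','stay')
print([ (r['confidence'],r['mask'].sum()) for r in m2])
im=s['pixels'].copy(); im[m[0]['mask']]=im[m[0]['mask']]//2+np.array([0,100,0],np.uint8)
if m2: im[m2[0]['mask']]=im[m2[0]['mask']]//2+np.array([0,0,120],np.uint8)
cv2.imwrite('pics/m.png',cv2.resize(im[150:270,110:270],(800,600)))
np.save('mask.npy',m[0]['mask'])
for i in range(3):
    s=cams.snapshot('top'); find('top',s,['track_front','pivot','hole2','knob','vent_box'])
    s=cams.snapshot('scene'); find('scene',s,['track_front','pivot','hole2','knob','vent_box'])
E
```

```text
215 205 [0.6974 0.3189 0.08  ]
290 465 [0.5416 0.316  0.08  ]
410 130 [0.706  0.2007 0.08  ]
515 395 [0.541  0.1861 0.08  ]
380 125 [0.7111 0.2153 0.09  ]
485 435 [0.5187 0.2034 0.13  ]
445 312 [0.5955 0.2092 0.093 ]
460 351 [0.5719 0.2073 0.093 ]
473 391 [0.5484 0.2066 0.093 ]
[(0.55, np.int64(2953))]
[(0.56, np.int64(530))]
top track_front 0.86 [0.6382 0.2141 0.0846]
top pivot 0.69 [0.7142 0.217  0.0905]
top hole2 0.79 [0.5761 0.2083 0.0916]
top knob 0.6 [0.5219 0.2084 0.1158]
top knob 0.54 [0.5746 0.2086 0.0918]
top vent_box 0.84 [0.6177 0.2601 0.0007]
top vent_box 0.28 [0.6088 0.2834 0.0867]
scene track_front 0.96 [0.6406 0.21   0.0853]
scene pivot 0.66 [0.7061 0.2141 0.0902]
scene hole2 0.7 [0.5722 0.2098 0.0867]
scene hole2 0.33 [0.7032 0.2166 0.089 ]
scene knob 0.67 [0.5172 0.2061 0.1166]
scene vent_box 0.88 [ 0.6212  0.2606 -0.0012]
top track_front 0.6 [0.6366 0.2147 0.0817]
top pivot 0.67 [0.7107 0.2167 0.0951]
top hole2 0.91 [0.5746 0.2083 0.0921]
top knob 0.84 [0.5193 0.207  0.116 ]
top knob 0.38 [0.6091 0.2895 0.0868]
top vent_box 0.63 [ 6.154e-01  2.604e-01 -1.000e-04]
scene track_front 0.82 [0.6385 0.2112 0.0876]
scene pivot 0.96 [0.704  0.2165 0.0878]
scene hole2 0.77 [0.5718 0.2072 0.0846]
scene knob 0.73 [0.5167 0.2075 0.115 ]
scene knob 0.64 [0.5722 0.2056 0.0872]
scene vent_box 0.88 [0.6218 0.2578 0.0007]
top track_front 0.61 [0.6356 0.2119 0.0836]
top pivot 0.84 [0.7143 0.2144 0.0925]
top hole2 0.88 [0.576  0.2062 0.0913]
top knob 0.8 [0.5215 0.2075 0.1161]
top vent_box 0.61 [0.6194 0.2602 0.0043]
scene track_front 0.7 [0.5725 0.2067 0.0883]
scene track_front 0.68 [0.6381 0.2126 0.0814]
scene pivot 0.71 [0.7052 0.2164 0.0881]
scene hole2 0.65 [0.5735 0.2066 0.0871]
scene vent_box 0.94 [ 0.6243  0.2593 -0.0025]
```

View pics/m.png

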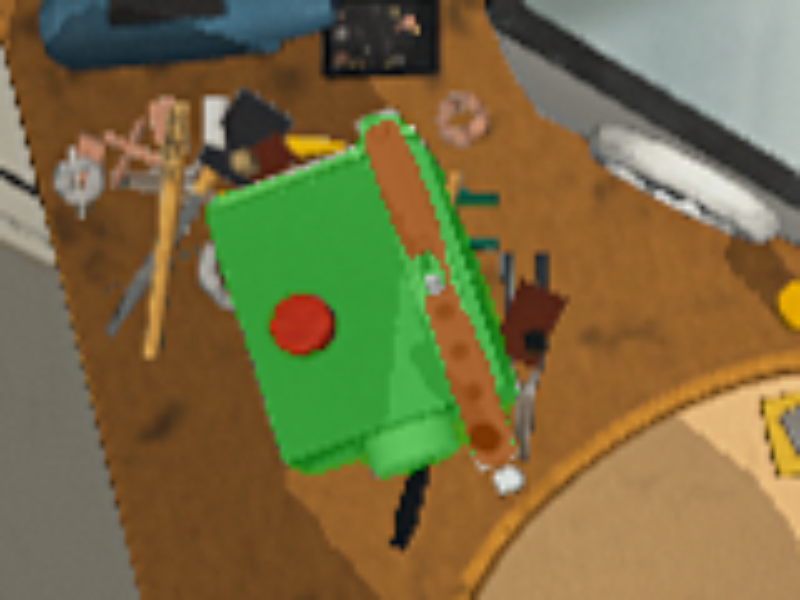

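Emit:
step_arm(rows=[0,0,0.06,0.6,-0.86,-0.04,-0.1,0,0,0.06,0.6,-0.86,-0.04,-0.1,0,0,0.06,0.6,-0.86,-0.04,-0.1,0,0,0.06,0.6,-0.86,-0.04,-0.1,0,0,0.06,0.6,-0.86,-0.04,-0.1])

```text
time_s: 3.37
eef_pos: [0.3406, 0.4658, 0.2107]
tcp_rot: [[0.0, -0.045, 0.999], [0.0, 0.999, 0.045], [-1.0, 0.0, 0.0]]
force: [1.2, 0.4, 0.3]
grip_width: 0.0646
```

Emit:
step_arm(rows=[0,0,0,0.36,-0.52,-0.02,-0.1,0,0,0,0.36,-0.52,-0.02,-0.1,0,0,0,0.36,-0.52,-0.02,-0.1,0,0,0,0.36,-0.52,-0.02,-0.1,0,0,0,0.36,-0.52,-0.02,-0.1])

```text
time_s: 3.78
eef_pos: [0.4592, 0.2944, 0.2044]
tcp_rot: [[0.001, -0.043, 0.999], [0.0, 0.999, 0.043], [-1.0, 0.0, 0.001]]
force: [-0.4, 1.7, 0.3]
grip_width: 0.0424
```

Emit:
step_arm(rows=[0,0,0,0.07,-0.1,-0.004,-0.1,0,0,0,0.07,-0.1,-0.004,-0.1,0,0,0,0.07,-0.1,-0.004,-0.1])

```text
time_s: 4.03
eef_pos: [0.4953, 0.2431, 0.202]
tcp_rot: [[0.0, -0.04, 0.999], [-0.001, 0.999, 0.04], [-1.0, -0.001, 0.0]]
force: [-1.1, 0.3, 0.2]
grip_width: 0.0417
```

```bash
python3 - <<'E'
from h import *
s=snap('wrist','w0.png'); find('wrist',s,['track_front','pivot','hole2','knob','vent_box','burr_case'])
print(s['eye'],s['attitude'],s['fx']); st=bot.read_state(); print(st['eef_pos'],st['q'],st['force'])
cv2.imwrite('pics/w0b.png',cv2.resize(s['pixels'],(800,600)))
s=snap('top','top2.png'); find('top',s,['track_front','pivot','hole2','knob','vent_box','burr_case'])
E
```

```text
wrist track_front 0.94 [0.6373 0.2102 0.0838]
wrist hole2 0.92 [0.5729 0.2059 0.0894]
wrist knob 0.81 [0.5218 0.2044 0.1152]
wrist vent_box 0.58 [0.6233 0.2592 0.0036]
wrist burr_case 0.48 [0.6191 0.285  0.0815]
[0.42352788 0.23987581 0.36839767] [[-3.87315164e-02  9.65320524e-01  2.58178533e-01]
 [ 9.99249630e-01  3.73602057e-02  1.02172711e-02]
 [ 2.17338387e-04  2.58380534e-01 -9.66043194e-01]] 272.5846699428509
[0.49302459 0.24712829 0.20223238] [ 4.18366480e-01 -1.49758354e-01  1.73050052e+00  4.67091032e-05
  1.56074919e+00 -1.19707550e+00] [-0.54974219  0.53520467  0.4306858 ]
top track_front 0.6 [0.6352 0.2151 0.0822]
top pivot 0.66 [0.711  0.2177 0.0914]
top hole2 0.8 [0.5738 0.2063 0.0912]
top knob 0.46 [0.5462 0.0128 0.0006]
top knob 0.34 [0.7121 0.2179 0.0941]
top vent_box 0.59 [0.6174 0.261  0.0009]
```

View pics/w0b.png

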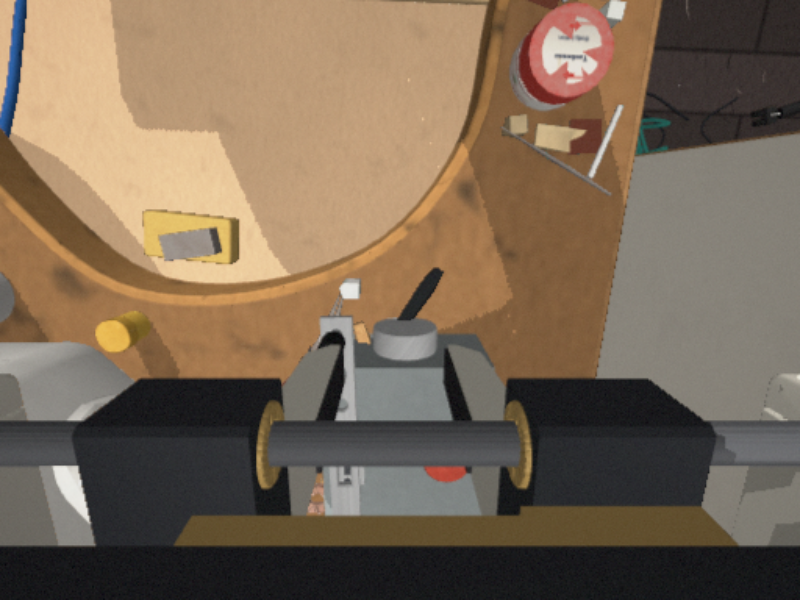

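Emit:
step_arm(rows=[0,0,0,0.026,-0.04,0,-0.1,0,0,0,0.053,-0.081,-0.02,-0.1,0,0,0,0.053,-0.081,-0.06,-0.1,0,0,0,0.053,-0.081,-0.06,-0.1])

```text
time_s: 5.07
eef_pos: [0.5194, 0.2046, 0.1688]
tcp_rot: [[-0.004, -0.042, 0.999], [-0.001, 0.999, 0.042], [-1.0, -0.001, -0.004]]
force: [-0.6, 0.1, -0.8]
grip_width: 0.042
```

```bash
python3 - <<'E'
from h import *
s=snap('wrist','w1.png'); find('wrist',s,['track_front','pivot','hole2','knob','vent_box','burr_case'])
st=bot.read_state(); print(st['eef_pos'],st['tcp_rot'],st['force'])
im=s['pixels'].copy()
cv2.imwrite('pics/w1b.png',cv2.resize(im[200:350,120:320],(800,600)))
E
```

```text
wrist track_front 0.93 [0.635  0.2107 0.0859]
wrist hole2 0.83 [0.5746 0.203  0.0869]
wrist hole2 0.56 [5.47e-01 1.10e-02 5.00e-04]
wrist knob 0.89 [0.5225 0.2041 0.1165]
wrist vent_box 0.72 [0.6239 0.2557 0.0073]
[0.52011053 0.20621312 0.17314684] [[ 1.15037666e-03 -4.37658491e-02  9.99041154e-01]
 [ 4.26790772e-04  9.99041745e-01  4.37653836e-02]
 [-9.99999247e-01  3.76034869e-04  1.16795317e-03]] [-0.44708658  0.30444027 -0.35217908]
```

View pics/w1b.png

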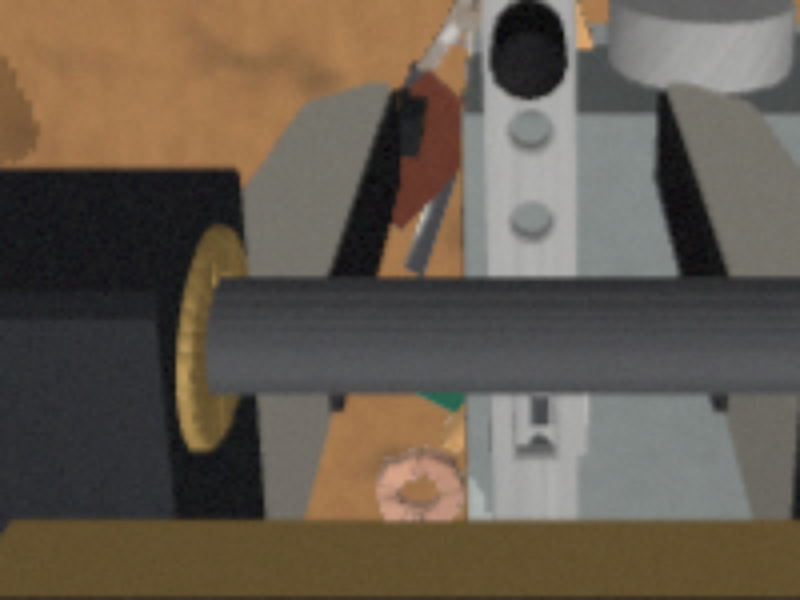

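Emit:
step_arm(rows=[0,0,0,0.002,0,-0.06,-0.1,0,0,0,0.002,0,-0.11,-0.1,0,0,0,0.002,0,-0.15,-0.1,0,0,0,0.002,0,-0.15,-0.4,0,0,0,0.002,0,-0.15,-0.4])

```text
time_s: 5.83
eef_pos: [0.5208, 0.2059, 0.0973]
tcp_rot: [[-0.001, -0.043, 0.999], [-0.0, 0.999, 0.043], [-1.0, -0.0, -0.001]]
force: [-0.2, 0.1, 1.0]
grip_width: 0.033
```

```bash
python3 - <<'E'
from h import *
s=snap('wrist','w2.png')
st=bot.read_state(); print(st['eef_pos'],st['grip_width'],st['force'])
im=s['pixels'].copy()
cv2.imwrite('pics/w2b.png',cv2.resize(im[150:330,100:340],(800,600)))
s=snap('scene','s4.png'); im=s['pixels']; cv2.imwrite('pics/s4b.png',cv2.resize(im[95:215,180:340],(800,600)))
E
```

```text
[0.5214007  0.20602704 0.09855148] 0.03012806896661598 [ 0.02054171 -0.61259066  1.62409821]
```

View pics/w2b.png

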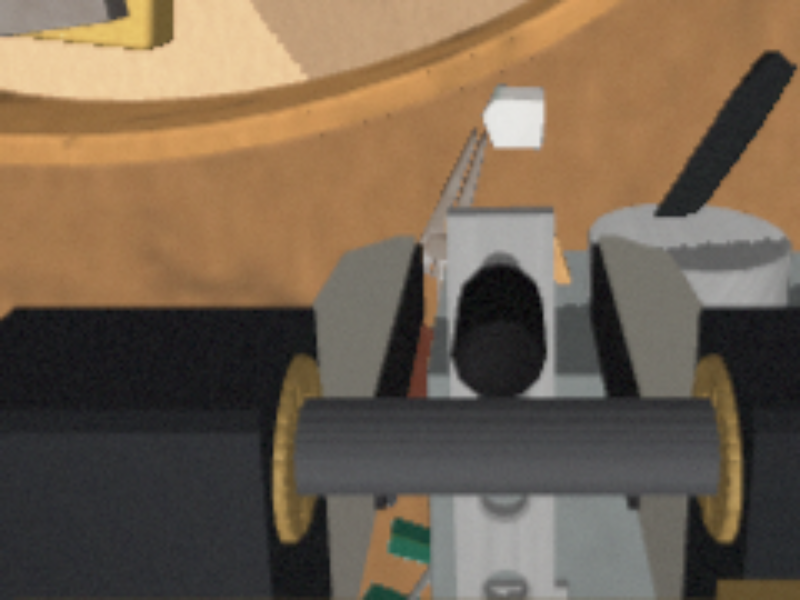

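View pics/s4b.png

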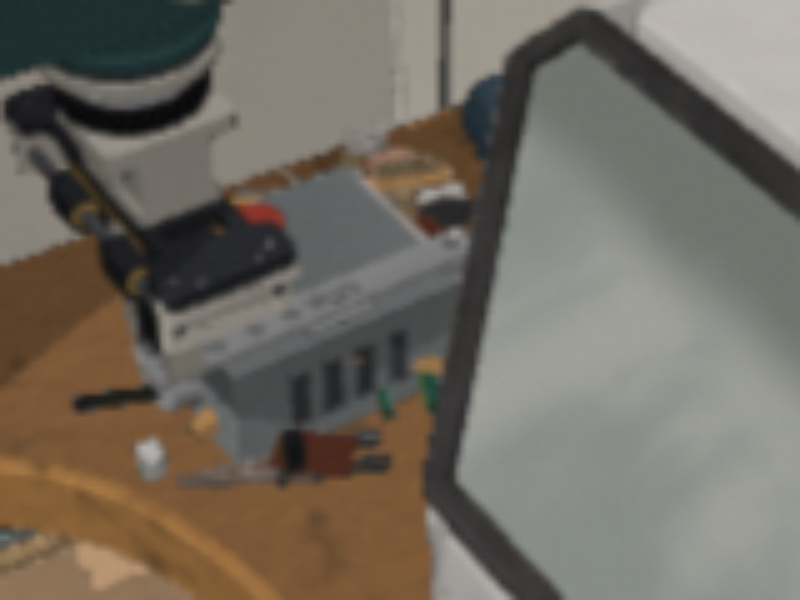

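Emit:
step_arm(rows=[0,0,0,0,-0.003,0,-0.5,0,0,0,0,-0.003,0,-0.6,0,0,0,0,-0.003,0,-1,0,0,0,0,-0.003,0,-1,0,0,0,0,-0.003,0,-1])

```text
time_s: 6.35
eef_pos: [0.5212, 0.2043, 0.0975]
tcp_rot: [[0.001, -0.043, 0.999], [0.0, 0.999, 0.043], [-1.0, 0.0, 0.001]]
force: [1.7, 0.6, -0.2]
grip_width: 0.0153
```

Emit:
step_arm(rows=[0,0,0,0,0,0,-1,0,0,0,0,0,0,-1,0,0,0,0,0,0,-1])

```text
time_s: 6.6
eef_pos: [0.5211, 0.2042, 0.0972]
tcp_rot: [[0.0, -0.043, 0.999], [0.0, 0.999, 0.043], [-1.0, 0.0, 0.0]]
force: [1.6, 0.4, 0.2]
grip_width: 0.0151
```

```bash
python3 - <<'E'
from h import *
st=bot.read_state(); print(st['time_s'],st['eef_pos'],st['grip_width'],st['force'],st['moment'])
s=snap('wrist','w3.png')
im=s['pixels'].copy()
cv2.imwrite('pics/w3b.png',cv2.resize(im[150:330,100:340],(800,600)))
E
```

```text
6.6 [0.52111845 0.20424939 0.09722165] 0.015081188194435654 [1.57852039 0.3647887  0.19863891] [ 0.05083012 -0.25993646 -0.01404824]
```

View pics/w3b.png

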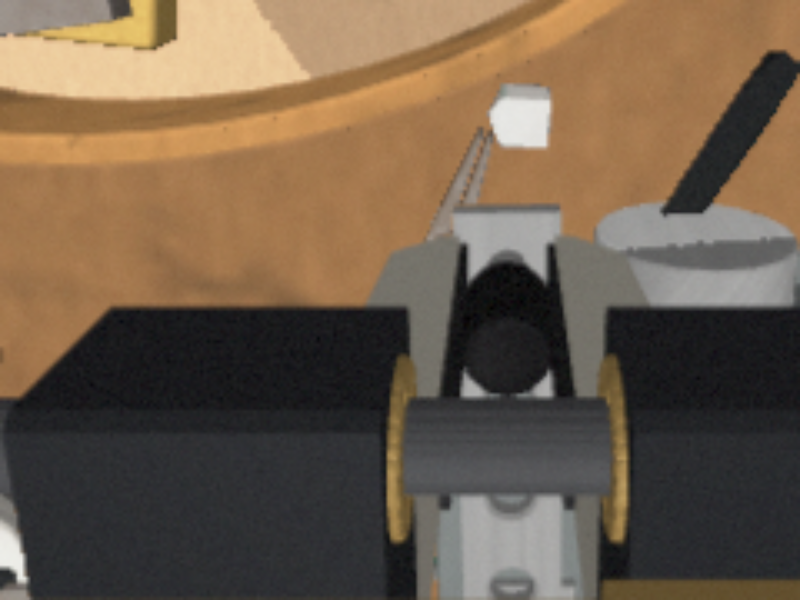

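```bash
python3 - <<'E'
import cv2,numpy as np
a=cv2.imread('pics/w1.png');b=cv2.imread('pics/top0.png');c=cv2.imread('pics/w0.png')
A=cv2.resize(a[295:325,235:275],(400,300),interpolation=cv2.INTER_CUBIC)
B=cv2.resize(b[190:220,180:220],(400,300),interpolation=cv2.INTER_CUBIC)
C=cv2.resize(c[285:315,200:240],(400,300),interpolation=cv2.INTER_CUBIC)
D=cv2.resize(a[225:265,235:275],(400,300),interpolation=cv2.INTER_CUBIC)
cv2.imwrite('pics/z.png',np.vstack([np.hstack([A,B]),np.hstack([C,D])]))
E
```

```text
(no output)
```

View pics/z.png

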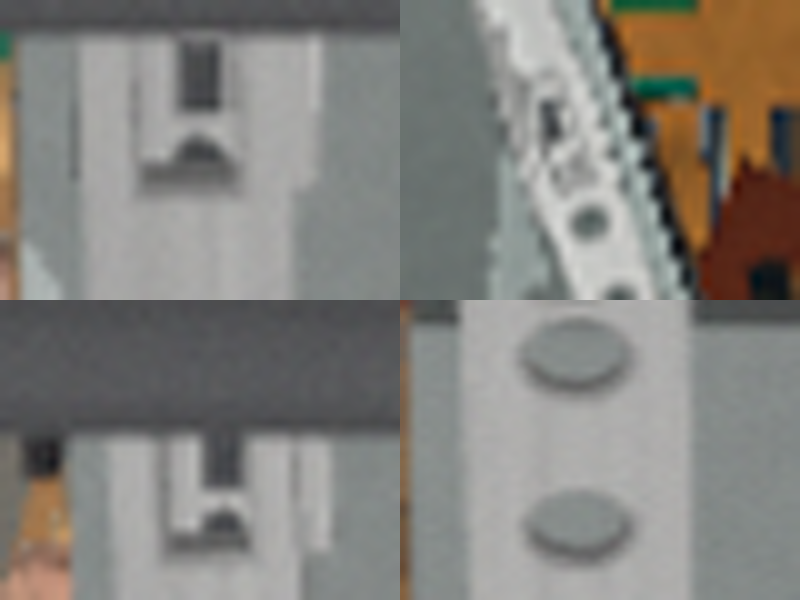

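Emit:
step_arm(rows=[0,0.004,0,0.0005,0,0.0094,-1,0,0.008,0,0.0013,0,0.0188,-1,0,0.012,0,0.0025,0,0.028,-1,0,0.016,0,0.0036,0,0.0375,-1,0,0.016,0,0.0036,0,0.0375,-1])

```text
time_s: 7.07
eef_pos: [0.5233, 0.2043, 0.1164]
tcp_rot: [[-0.101, -0.043, 0.994], [0.0, 0.999, 0.043], [-0.995, 0.004, -0.101]]
force: [-0.8, 0.1, 0.9]
grip_width: 0.0154
```

Emit:
step_arm(rows=[0,0.008,0,0.0032,0,0.0185,-1,0,0.016,0,0.0074,0,0.0372,-1,0,0.024,0,0.0125,0,0.055,-1,0,0.024,0,0.0125,0,0.055,-1])

```text
time_s: 7.4
eef_pos: [0.53, 0.2042, 0.1439]
tcp_rot: [[-0.25, -0.041, 0.967], [0.0, 0.999, 0.043], [-0.968, 0.011, -0.25]]
force: [-0.1, 0.4, 0.2]
grip_width: 0.0153
```

```bash
python3 - <<'E'
from h import *
st=bot.read_state(); print(st['time_s'],st['eef_pos'],st['grip_width'],st['force'],st['moment'])
s=snap('wrist','w4.png'); find('wrist',s,['track_front','pivot','hole2','knob','vent_box','stay','flap'])
im=s['pixels'].copy()
W=cv2.resize(im[150:350,120:320],(400,400))
s=snap('top','t4.png'); im=s['pixels'];find('top',s,['track_front','pivot','hole2','knob','vent_box'])
T=cv2.resize(im[150:270,110:230],(400,400))
cv2.imwrite('pics/x4.png',np.hstack([W,T]))
f=lambda u,v,z:ray(s,u,v,z)
print(ray(s,197.5,206.5,.0945))
E
```

```text
7.4 [0.53000937 0.20420784 0.14393205] 0.01529918246715674 [-0.08839229  0.43521153  0.18883676] [-0.11903976 -0.04939929  0.08422173]
wrist hole2 0.98 [0.5784 0.2075 0.122 ]
wrist knob 0.82 [0.535  0.2068 0.1622]
stay it knows: burr_case, hole, knob, pivot, steel_beaker, steel_parallel, track_front, vent_box, yellow_pot
flap it knows: burr_case, hole, knob, pivot, steel_beaker, steel_parallel, track_front, vent_box, yellow_pot
top vent_box 0.61 [ 6.187e-01  2.602e-01 -6.000e-04]
[0.61106258 0.20775947 0.0945    ]
```

View pics/x4.png

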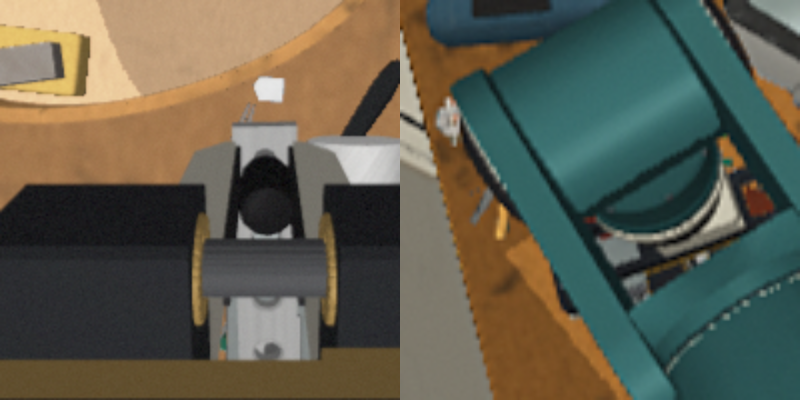

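```bash
cat > k.py <<'E'
import numpy as np
from scipy.optimize import brentq
psi=np.radians(181.5)
R=np.array([[np.cos(psi),-np.sin(psi)],[np.sin(psi),np.cos(psi)]])
B=np.array([.620,.2595]); H=B+R@np.array([-.081,-.060])
def P(a): return H+R@np.array([-.105*np.sin(a),.105*np.cos(a)])
def solve(pin,r=.134,th=0):
    # hole at horizontal reach: r*cos(th)+... ; th tip
    a=brentq(lambda a:np.linalg.norm(P(a)-pin)-r*np.cos(th),0,1.2)
    d=(pin-P(a))/np.linalg.norm(pin-P(a))
    return a,P(a),d
def tcp(Pp,d,th,z0=.0885):
    rad=.188*np.cos(th)-.0087*np.sin(th); zz=z0+.188*np.sin(th)+.0087*np.cos(th)
    return np.array([*(Pp+d*rad),zz])
if __name__=='__main__':
    for px in (.616,.620,.626,.634):
        a,p,d=solve(np.array([px,.209]))
        print(px,'a',round(a,3),'P',p.round(4),'yaw',round(np.degrees(np.arctan2(-d[1],-d[0])),2),'tcp0',tcp(p,d,0).round(4),'tcp.2',tcp(p,d,.2).round(4),'tcp.25',tcp(p,d,.25).round(4))
    # current
    for a in (0,.05,.1): print(a,P(a))
E
python3 k.py
```

```text
0.616 a 0.461 P [0.7485 0.2288] yaw 8.5 tcp0 [0.5626 0.201  0.0972] tcp.2 [0.568  0.2018 0.1344] tcp.25 [0.5705 0.2022 0.1434]
0.62 a 0.501 P [0.7522 0.2308] yaw 9.38 tcp0 [0.5667 0.2002 0.0972] tcp.2 [0.5721 0.2011 0.1344] tcp.25 [0.5746 0.2015 0.1434]
0.626 a 0.561 P [0.7576 0.2342] yaw 10.84 tcp0 [0.573  0.1988 0.0972] tcp.2 [0.5783 0.1999 0.1344] tcp.25 [0.5808 0.2003 0.1434]
0.634 a 0.643 P [0.7645 0.2392] yaw 13.05 tcp0 [0.5814 0.1968 0.0972] tcp.2 [0.5867 0.198  0.1344] tcp.25 [0.5892 0.1986 0.1434]
0 [0.70215021 0.21663575]
0.05 [0.70739279 0.2169043 ]
0.1 [0.71261539 0.21743454]
```

```bash
python3 - <<'E'
from h import *
s=cams.snapshot('top')
for u,v in [(490,10),(540,120),(600,150),(740,240)]:
    for z in (0,.15,.3): print(u,v,z,ray(s,u/5+110,v/5+150,z).round(3))
st=bot.read_state();print(st['eef_pos'],st['q'],st['force'])
E
```

```text
490 10 0 [0.788 0.138 0.   ]
490 10 0.15 [0.735 0.134 0.15 ]
490 10 0.3 [0.683 0.13  0.3  ]
540 120 0 [0.71  0.128 0.   ]
540 120 0.15 [0.668 0.126 0.15 ]
540 120 0.3 [0.626 0.123 0.3  ]
600 150 0 [0.68  0.098 0.   ]
600 150 0.15 [0.642 0.1   0.15 ]
600 150 0.3 [0.604 0.101 0.3  ]
740 240 0 [0.6   0.033 0.   ]
740 240 0.15 [0.573 0.043 0.15 ]
740 240 0.3 [0.546 0.054 0.3  ]
[0.52887401 0.20426083 0.1434159 ] [ 0.28606022  0.07049051  1.62827934  0.07071302  1.6842596  -1.328557  ] [-0.04515674  0.37936192  0.95696161]
```

Emit:
step_arm(rows=[0,0,0.0035,0.017,-0.001,0,-1,0,0,0.007,0.034,-0.002,0,-1,0,0,0.0105,0.051,-0.003,0,-1,0,0,0.014,0.068,-0.004,0,-1,0,0,0.0175,0.084,-0.0044,-0.001,-1])

```text
time_s: 8.47
eef_pos: [0.5723, 0.2018, 0.1428]
tcp_rot: [[-0.247, -0.153, 0.957], [-0.028, 0.988, 0.151], [-0.969, 0.011, -0.248]]
force: [-1.7, -1.4, 0.9]
grip_width: 0.0153
```

```bash
python3 - <<'E'
from h import *
st=bot.read_state(); print(st['time_s'],st['eef_pos'],st['grip_width'],st['force'],st['moment'])
s=snap('wrist','w5.png'); find('wrist',s,['track_front','pivot','hole2','knob'])
im=s['pixels'].copy()
W=cv2.resize(im[150:350,120:320],(400,400))
s=snap('scene','s5.png'); im=s['pixels'];find('scene',s,['track_front','pivot','hole2','knob','vent_box'])
T=cv2.resize(im[95:215,180:300],(400,400))
cv2.imwrite('pics/x5.png',np.hstack([W,T]))
E
```

```text
8.4667 [0.57228225 0.2017971  0.14276451] 0.0153467539030735 [-1.68329899 -1.38720937  0.93284669] [-0.33459417 -0.17217388 -0.17050841]
wrist track_front 0.89 [0.6373 0.2107 0.0855]
wrist hole2 0.6 [0.6206 0.2083 0.1204]
wrist knob 0.77 [0.5795 0.2025 0.1605]
scene track_front 0.78 [0.639  0.2081 0.0859]
scene track_front 0.32 [0.6182 0.2112 0.1176]
scene pivot 0.81 [0.7462 0.226  0.0887]
scene pivot 0.47 [0.5724 0.2054 0.1567]
scene hole2 0.82 [0.6169 0.2078 0.1158]
scene hole2 0.36 [ 0.5266 -0.1238 -0.003 ]
scene knob 0.55 [0.5729 0.2068 0.1586]
scene vent_box 0.64 [ 0.6224  0.2567 -0.0011]
```

View pics/x5.png

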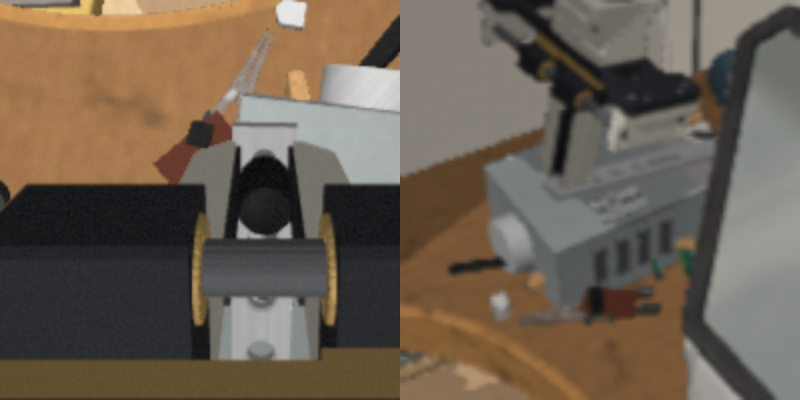

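```bash
python3 - <<'E'
from h import *
s=cams.snapshot('scene'); im=s['pixels']
for P in ([.637,.2105,.084],[.617,.2095,.084],[.617,.2095,.0945]): print(px(s,P))
cv2.imwrite('pics/x6.png',cv2.resize(im[135:180,220:280],(800,600),interpolation=cv2.INTER_CUBIC))
E
```

```text
(np.float64(249.58251494410922), np.float64(153.90223193534305))
(np.float64(243.6133185310583), np.float64(156.4700566387694))
(np.float64(243.4883318769467), np.float64(153.70972976014625))
```

View pics/x6.png

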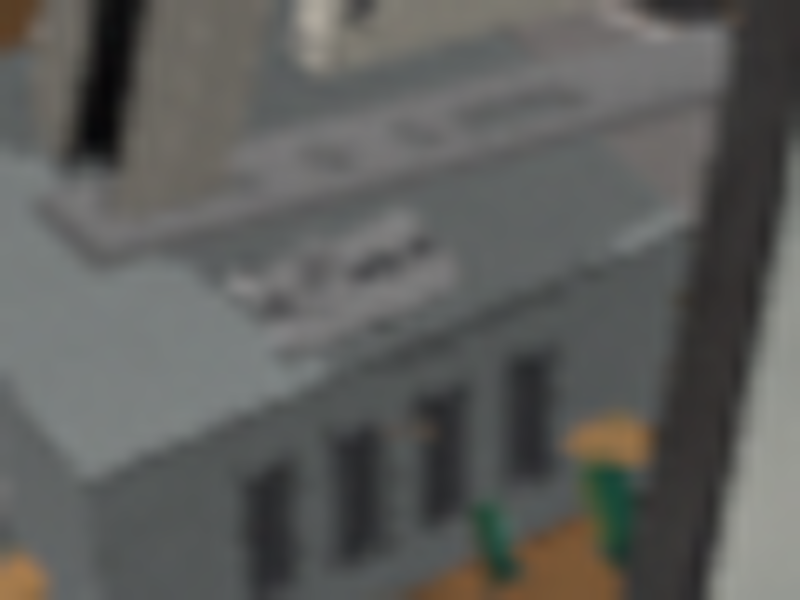

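```bash
python3 - <<'E'
from h import *
s=cams.snapshot('scene')
st=bot.read_state(); T=st['eef_pos'];print(T,st['time_s'])
th=.25; d=np.array([-.9885,-.151]); 
rad=.188*np.cos(th)-.0087*np.sin(th)
Pv=T[:2]-d*rad
zp=T[2]-.188*np.sin(th)-.0087*np.cos(th); print(Pv,zp)
for r in (.0835,.110,.134,.158):
    X=[*(Pv+d*(r*np.cos(th)-.0025*np.sin(th))),zp+r*np.sin(th)+.0025*np.cos(th)]
    u,v=px(s,X); print(r,np.round(X,4),(u-220)*13.33,(v-135)*13.33)
for x in (.610,.615,.62,.625,.63): 
  u,v=px(s,[x,.2095,.0945]);u2,v2=px(s,[x,.2095,.084]); print(x,(u-220)*13.33,(v-135)*13.33,(u2-220)*13.33,(v2-135)*13.33)
E
```

```text
[0.57095653 0.20200315 0.14298984] 9.1167
[0.74888962 0.22918362] 0.08804836130028795
0.0835 [0.6695 0.2171 0.1111] 509.4111305521147 88.33349092815689
0.11 [0.6441 0.2132 0.1177] 414.21388455942747 113.7902497944241
0.134 [0.6212 0.2097 0.1236] 325.5391809465692 137.5028112647808
0.158 [0.5982 0.2062 0.1296] 234.42820764857655 161.86685723199415
0.61 284.0028648229367 260.5308592548498 285.8786849230297 297.32945768732617
0.615 304.79949681066864 252.57563833733747 306.5253070221215 289.3718133379871
0.62 325.52945838719614 244.64592048446124 327.1062067907236 281.43949976330657
0.625 346.1930696401853 236.74158325485172 347.6216975411669 273.53239620609287
0.63 366.79064861157013 228.86250498968238 368.0720905974387 265.6503826755035
```

```bash
python3 - <<'E'
import cv2
from h import *
s=cams.snapshot('scene'); im=s['pixels'][148:164,234:258].astype(float)
im=(im-im.min())/(im.max()-im.min())*255
cv2.imwrite('pics/x7.png',cv2.resize(im.astype(np.uint8),(720,480),interpolation=cv2.INTER_NEAREST))
E
```

```text
(no output)
```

View pics/x7.png

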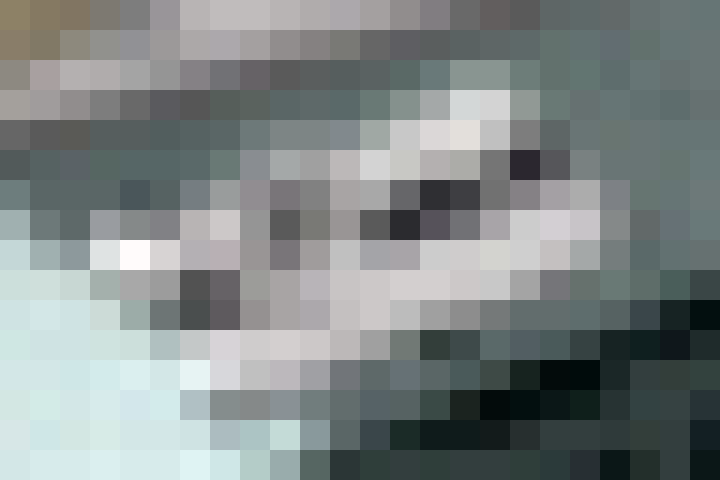

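Emit:
step_arm(rows=[0.0008,-0.0051,0,-0.001,0,-0.012,-1,0.0016,-0.0102,0,-0.003,-0.001,-0.024,-1,0.0024,-0.0153,0,-0.005,-0.002,-0.036,-1,0.0032,-0.0204,0,-0.008,-0.002,-0.047,-1,0.0032,-0.0204,0,-0.008,-0.002,-0.047,-1])

```text
time_s: 9.58
eef_pos: [0.5662, 0.2009, 0.1188]
tcp_rot: [[-0.121, -0.153, 0.981], [-0.008, 0.988, 0.153], [-0.993, 0.011, -0.12]]
force: [0.9, -1.8, -0.4]
grip_width: 0.0151
```

```bash
python3 - <<'E'
from h import *
for i in range(4):
    s=cams.snapshot('scene');st=bot.read_state(); print(st['time_s'],st['eef_pos'].round(4),st['force'].round(2),st['moment'].round(2))
print(st['tcp_rot'].round(3))
s=cams.snapshot('wrist'); find('wrist',s,['track_front','hole2'])
im=s['pixels']; cv2.imwrite('pics/x8.png',np.hstack([cv2.resize(im[250:350,200:300],(400,400)),cv2.resize(cams.snapshot('scene')['pixels'][135:180,225:270],(400,400))]))
E
```

```text
9.6333 [0.5665 0.201  0.1194] [-1.67 -1.31 -0.06] [-0.33 -0.1  -0.21]
9.6833 [0.5667 0.201  0.1198] [-1.03 -0.84  0.14] [-0.37 -0.04 -0.19]
9.7333 [0.567  0.2011 0.1199] [-1.05 -1.09  0.76] [-0.35 -0.08 -0.2 ]
9.7833 [0.5671 0.2011 0.1198] [-0.65 -1.51  0.44] [-0.36 -0.07 -0.24]
[[-0.122 -0.153  0.981]
 [-0.008  0.988  0.153]
 [-0.992  0.011 -0.122]]
wrist track_front 0.83 [0.6375 0.209  0.082 ]
wrist hole2 0.8 [0.6154 0.2054 0.1031]
```

View pics/x8.png

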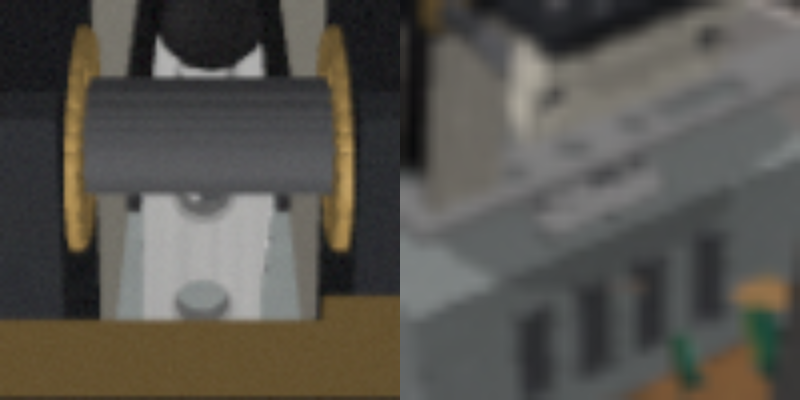

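```bash
python3 - <<'E'
from h import *
s=cams.snapshot('wrist');st=bot.read_state(); T=st['eef_pos']
th=.122; d=np.array([-.988,-.153])
rad=.188*np.cos(th)-.0087*np.sin(th); Pv=T[:2]-d*rad; zp=T[2]-.188*np.sin(th)-.0087*np.cos(th); print(T,Pv,zp)
for r in (.110,.134,.158):
    X=[*(Pv+d*(r*np.cos(th)-.0025*np.sin(th))),zp+r*np.sin(th)+.0025*np.cos(th)]
    print(r,np.round(X,4),px(s,X))
for x in (.610,.615,.62,.625): print(x,px(s,[x,.209,.0945]))
im=s['pixels']; cv2.imwrite('pics/x9.png',np.hstack([cv2.resize(im[290:330,230:270],(600,600),interpolation=cv2.INTER_CUBIC)]))
E
```

```text
[0.56722225 0.20104822 0.11940446] [0.75053959 0.22943643] 0.0878899787177973
0.11 [0.643  0.2128 0.1038] (np.float64(251.9682525979653), np.float64(326.66326733330186))
0.134 [0.6194 0.2091 0.1067] (np.float64(251.98492072128522), np.float64(299.09479761677585))
0.158 [0.5959 0.2055 0.1096] (np.float64(252.00265966254653), np.float64(269.7552339730108))
0.61 (np.float64(253.46751868979482), np.float64(279.4845352001912))
0.615 (np.float64(252.47996562511548), np.float64(285.5408309064353))
0.62 (np.float64(251.4987436622105), np.float64(291.55830031983174))
0.625 (np.float64(250.523792113541), np.float64(297.53731561448876))
```

View pics/x9.png

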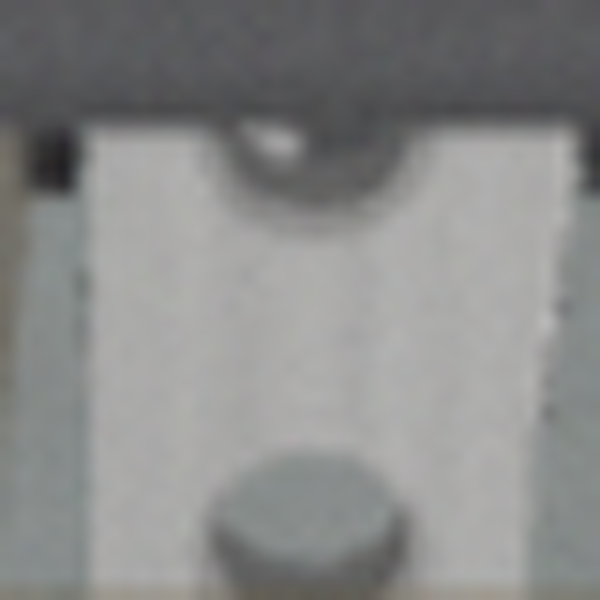

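Emit:
step_arm(rows=[0.0003,-0.0018,0,-0.0007,0,-0.0044,-1,0.0006,-0.0036,0,-0.0014,-0.0002,-0.0088,-1,0.0009,-0.0055,0,-0.002,-0.0003,-0.013,-1,0.0009,-0.0055,0,-0.002,-0.0003,-0.013,-1,0.0009,-0.0055,0,-0.002,-0.0003,-0.013,-1])

```text
time_s: 10.45
eef_pos: [0.5662, 0.2009, 0.1132]
tcp_rot: [[-0.086, -0.153, 0.984], [-0.002, 0.988, 0.153], [-0.996, 0.012, -0.085]]
force: [3.2, -1.2, 1.5]
grip_width: 0.0155
```

Emit:
step_arm(rows=[0.0001,-0.0008,0,-0.0003,0,-0.002,-1,0.0001,-0.0008,0,-0.0003,0,-0.002,-1,0.0001,-0.0008,0,-0.0003,0,-0.002,-1])

```text
time_s: 10.7
eef_pos: [0.5661, 0.2009, 0.1125]
tcp_rot: [[-0.081, -0.153, 0.985], [-0.001, 0.988, 0.153], [-0.997, 0.011, -0.08]]
force: [2.3, -0.8, 5.5]
grip_width: 0.0158
```

Emit:
step_arm(rows=[0.0001,-0.0008,0,-0.0002,0,-0.002,-1,0.0001,-0.0008,0,-0.0002,0,-0.002,-1,0.0001,-0.0008,0,-0.0002,0,-0.002,-1])

```text
time_s: 10.95
eef_pos: [0.5662, 0.2011, 0.1118]
tcp_rot: [[-0.075, -0.153, 0.985], [-0.0, 0.988, 0.154], [-0.997, 0.011, -0.075]]
force: [2.4, -0.7, 7.9]
grip_width: 0.0156
```

Emit:
step_arm(rows=[-0.0001,0.001,0,0,0,0.003,-1,-0.0002,0.0016,0,0.0005,0,0.0056,-1,-0.0002,0.0016,0,0.0045,0.0024,0.0056,-1,-0.0002,0.0016,0,0.0045,0.0024,0.0056,-1,-0.0002,0.0016,0,0.0045,0.0024,0.0056,-1])

```text
time_s: 11.37
eef_pos: [0.5681, 0.2021, 0.1133]
tcp_rot: [[-0.087, -0.153, 0.984], [-0.002, 0.988, 0.153], [-0.996, 0.011, -0.087]]
force: [1.3, -0.8, -0.8]
grip_width: 0.0153
```

Emit:
step_arm(rows=[0.0001,-0.0008,0,-0.0002,0,-0.0025,-1,0.0002,-0.0016,0,-0.0004,0,-0.005,-1,0.0002,-0.0016,0,-0.0004,0,-0.005,-1])

```text
time_s: 11.62
eef_pos: [0.5679, 0.2023, 0.1116]
tcp_rot: [[-0.076, -0.153, 0.985], [-0.0, 0.988, 0.154], [-0.997, 0.011, -0.075]]
force: [1.0, -0.9, 4.9]
grip_width: 0.0155
```

Emit:
step_arm(rows=[-0.0001,0.001,0,0,0,0.003,-1,-0.0002,0.0016,0,0.0005,0,0.0055,-1,-0.0002,0.0016,0,0.0045,0,0.0055,-1,-0.0002,0.0016,0,0.0045,0,0.0055,-1,-0.0002,0.0016,0,0.0045,0,0.0055,-1])

```text
time_s: 12.03
eef_pos: [0.5702, 0.202, 0.1137]
tcp_rot: [[-0.087, -0.153, 0.984], [-0.002, 0.988, 0.153], [-0.996, 0.011, -0.086]]
force: [1.6, -1.2, -1.2]
grip_width: 0.0156
```

Emit:
step_arm(rows=[0.0001,-0.0008,0,-0.0002,0,-0.0025,-1,0.0002,-0.0016,0,-0.0004,0,-0.005,-1,0.0002,-0.0016,0,-0.0004,0,-0.005,-1])

```text
time_s: 12.28
eef_pos: [0.5702, 0.2021, 0.1123]
tcp_rot: [[-0.075, -0.153, 0.985], [-0.0, 0.988, 0.154], [-0.997, 0.011, -0.074]]
force: [0.4, -1.7, 7.0]
grip_width: 0.0148
```

Emit:
step_arm(rows=[-0.0001,0.001,0,0,0,0.003,-1,-0.0002,0.0016,0,0.0005,0,0.0045,-1,-0.0002,0.0016,0,0.0005,0,0.0045,-1])

```text
time_s: 12.53
eef_pos: [0.5701, 0.2021, 0.1136]
tcp_rot: [[-0.088, -0.153, 0.984], [-0.002, 0.988, 0.153], [-0.996, 0.011, -0.087]]
force: [-0.6, -1.0, 0.8]
grip_width: 0.0154
```

```bash
python3 - <<'E'
from h import *
s=cams.snapshot('wrist');w=s['pixels'];st=bot.read_state(); T=st['eef_pos'];th=np.arcsin(-st['tcp_rot'][2,2])
d=np.array([-.988,-.153])
rad=.188*np.cos(th)-.0087*np.sin(th); Pv=T[:2]-d*rad; zp=T[2]-.188*np.sin(th)-.0087*np.cos(th); print(T,Pv,zp,th,st['force'])
s2=cams.snapshot('scene')
for r in (.110,.134,.158):
    X=[*(Pv+d*(r*np.cos(th)-.0025*np.sin(th))),zp+r*np.sin(th)+.0025*np.cos(th)]
    print(r,np.round(X,4),px(s,X),px(s2,X))
a=cv2.resize(w[280:330,226:276],(400,400),interpolation=cv2.INTER_CUBIC)
b=cv2.resize(s2['pixels'][140:165,230:255],(400,400),interpolation=cv2.INTER_NEAREST)
cv2.imwrite('pics/x10.png',np.hstack([a,b]))
find('wrist',s,['track_front','hole2']); find('scene',s2,['track_front','hole2','pivot'])
E
```

```text
[0.57006049 0.20206791 0.11348723] [0.75435781 0.23060788] 0.08850511602713151 0.0868908617231826 [-0.74457624 -0.62274783 -0.05767578]
0.11 [0.6463 0.2139 0.1005] (np.float64(251.99450217929316), np.float64(326.58061663797736)) (np.float64(251.7323704593224), np.float64(147.77385226691928))
0.134 [0.6227 0.2102 0.1026] (np.float64(252.01303979069402), np.float64(299.01442542784287)) (np.float64(245.0424552166367), np.float64(150.7264424282959))
0.158 [0.5991 0.2066 0.1047] (np.float64(252.03276650450948), np.float64(269.67998998054804)) (np.float64(238.2035797008061), np.float64(153.74477611869625))
wrist track_front 0.69 [0.6386 0.2099 0.0841]
wrist hole2 0.79 [0.621  0.2101 0.0988]
scene track_front 0.83 [0.6384 0.2091 0.0896]
scene hole2 0.52 [0.6214 0.2106 0.0976]
scene pivot 0.71 [0.7508 0.2305 0.0872]
```

View pics/x10.png

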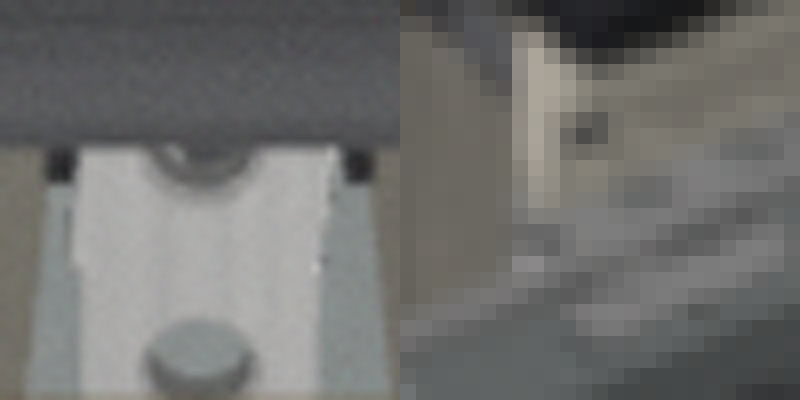

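```bash
python3 - <<'E'
from h import *
s=cams.snapshot('wrist');st=bot.read_state(); T=st['eef_pos'];Rt=st['tcp_rot']
rel=Rt.T@(np.array(s['eye'])-T); relR=Rt.T@np.array(s['attitude'])
# w1 pose
T1=np.array([0.52011,0.20621,0.17315]);R1=np.array([[1.15037666e-03,-4.37658491e-02,9.99041154e-01],[4.26790772e-04,9.99041745e-01,4.37653836e-02],[-9.99999247e-01,3.76034869e-04,1.16795317e-03]])
s1=dict(s);s1['eye']=T1+R1@rel;s1['attitude']=R1@relR
for u,v,z in [(253,300,.0815),(257,300,.0815),(253,305,.0815),(257,305,.0815),(249,305,.091),(259,305,.091),(254,313.8,.091),(254.5,311,.0815),(252.5,212.5,.13),(252.5,236,.091)]: print(u,v,z,ray(s1,u,v,z).round(4))
print('now')
for u,v in [(249.5,299),(252.9,298.7),(256,298.7)]: print(ray(s,u,v,.0815).round(4))
print('hole1',ray(s,251.3,324,.0815).round(4))
E
```

```text
253 300 0.0815 [0.6375 0.2125 0.0815]
257 300 0.0815 [0.6373 0.2169 0.0815]
253 305 0.0815 [0.6439 0.2128 0.0815]
257 305 0.0815 [0.6437 0.2172 0.0815]
249 305 0.091 [0.6368 0.2082 0.091 ]
259 305 0.091 [0.6364 0.2188 0.091 ]
254 313.8 0.091 [0.6475 0.214  0.091 ]
254.5 311 0.0815 [0.6515 0.2148 0.0815]
252.5 212.5 0.13 [0.52   0.2066 0.13  ]
252.5 236 0.091 [0.5577 0.2084 0.091 ]
now
[0.6355 0.2104 0.0815]
[0.6348 0.2131 0.0815]
[0.6345 0.2156 0.0815]
hole1 [0.6577 0.2153 0.0815]
```

Emit:
step_arm(rows=[0,0,0,0,0,0.002,-1,0,0,-0.0012,-0.0035,0.0033,0.002,-1,0,0,-0.0025,-0.007,0.0066,0.002,-1,0,0,-0.0025,-0.007,0.0066,0.002,-1,0,0,-0.0025,-0.007,0.0066,0.002,-1])

```text
time_s: 13.35
eef_pos: [0.5665, 0.2055, 0.1147]
tcp_rot: [[-0.087, -0.138, 0.987], [-0.001, 0.99, 0.138], [-0.996, 0.011, -0.087]]
force: [0.6, -1.4, -0.4]
grip_width: 0.0151
```

Emit:
step_arm(rows=[0.0001,-0.0008,0,-0.0002,0,-0.003,-1,0.0002,-0.0016,0,-0.0004,0,-0.006,-1,0.0002,-0.0016,0,-0.0004,0,-0.006,-1])

```text
time_s: 13.6
eef_pos: [0.5664, 0.2053, 0.1114]
tcp_rot: [[-0.077, -0.138, 0.988], [0.001, 0.99, 0.138], [-0.997, 0.011, -0.076]]
force: [1.4, -1.2, 0.0]
grip_width: 0.0155
```

Emit:
step_arm(rows=[0.0001,-0.0006,0,-0.0001,0,-0.0015,-1,0.0002,-0.0013,0,-0.0003,0,-0.003,-1,0.0002,-0.0013,0,-0.0003,0,-0.003,-1])

```text
time_s: 13.85
eef_pos: [0.5663, 0.2053, 0.1101]
tcp_rot: [[-0.068, -0.138, 0.988], [0.002, 0.99, 0.138], [-0.998, 0.011, -0.067]]
force: [1.3, -1.4, -0.8]
grip_width: 0.0153
```

Emit:
step_arm(rows=[0.0002,-0.0013,0,-0.0003,0,-0.003,-1,0.0004,-0.0026,0,-0.0006,0,-0.006,-1,0.0006,-0.0039,0,-0.0008,-0.0001,-0.009,-1,0.0007,-0.0052,0,-0.001,-0.0002,-0.012,-1,0.0007,-0.0052,0,-0.001,-0.0002,-0.012,-1])

```text
time_s: 14.27
eef_pos: [0.5657, 0.2052, 0.1039]
tcp_rot: [[-0.035, -0.138, 0.99], [0.006, 0.99, 0.138], [-0.999, 0.011, -0.034]]
force: [2.5, -1.4, -1.3]
grip_width: 0.0153
```

Emit:
step_arm(rows=[0.0002,-0.0013,0,-0.0002,0,-0.003,-1,0.0004,-0.0026,0,-0.0004,0,-0.006,-1,0.0006,-0.0039,0,-0.0006,-0.0001,-0.009,-1,0.0007,-0.005,0,-0.0008,-0.0001,-0.0115,-1,0.0007,-0.005,0,-0.0008,-0.0001,-0.0115,-1])

```text
time_s: 14.68
eef_pos: [0.5653, 0.2052, 0.0982]
tcp_rot: [[-0.004, -0.138, 0.99], [0.011, 0.99, 0.138], [-1.0, 0.011, -0.002]]
force: [2.1, -0.9, -0.6]
grip_width: 0.0154
```

```bash
python3 - <<'E'
from h import *
for i in range(4):
    s=cams.snapshot('wrist');st=bot.read_state(); print(st['time_s'],st['eef_pos'].round(4),st['force'].round(2),st['moment'].round(2))
s2=cams.snapshot('scene')
a=cv2.resize(s['pixels'][200:340,180:320],(400,400),interpolation=cv2.INTER_CUBIC)
b=cv2.resize(s2['pixels'][125:175,220:270],(400,400),interpolation=cv2.INTER_CUBIC)
cv2.imwrite('pics/x11.png',np.hstack([a,b]))
E
```

```text
14.7333 [0.5654 0.2052 0.0984] [ 1.4  -1.75  0.37] [-0.4  -0.14 -0.33]
14.7833 [0.5654 0.2052 0.0985] [-0.44 -1.57 -0.13] [-0.47 -0.13 -0.33]
14.8333 [0.5654 0.2052 0.0985] [-0.04 -2.49 -0.94] [-0.44 -0.02 -0.32]
14.8833 [0.5654 0.2052 0.0985] [ 0.86 -1.66  0.16] [-0.43 -0.06 -0.26]
```

View pics/x11.png

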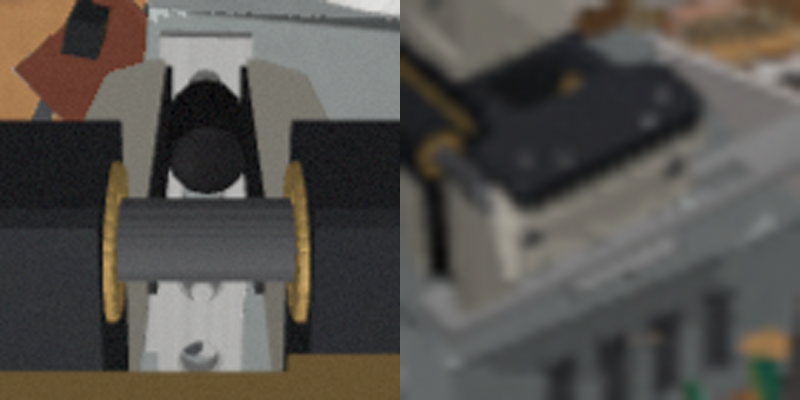

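Emit:
step_arm(rows=[0,0,0,0,0,-0.0015,-1,0,0,0,0,0,-0.0015,-0.5,0,0,0,0,0,-0.0015,-0.4,0,0,0,0,0,-0.0015,-0.35,0,0,0,0,0,-0.0015,-0.35])

```text
time_s: 15.35
eef_pos: [0.5654, 0.2053, 0.0977]
tcp_rot: [[-0.005, -0.139, 0.99], [0.011, 0.99, 0.139], [-1.0, 0.011, -0.003]]
force: [-0.8, -0.7, -0.6]
grip_width: 0.0299
```

Emit:
step_arm(rows=[0,0,0,0,0,0,-0.35,0,0,0,0,0,0,-0.35,0,0,0,0,0,0,-0.35])

```text
time_s: 15.6
eef_pos: [0.5654, 0.2053, 0.0977]
tcp_rot: [[-0.005, -0.138, 0.99], [0.011, 0.99, 0.138], [-1.0, 0.011, -0.003]]
force: [0.4, 0.6, 0.2]
grip_width: 0.0303
```

```bash
python3 - <<'E'
from h import *
s=cams.snapshot('wrist');st=bot.read_state(); print(st['time_s'],st['eef_pos'].round(4),st['force'].round(2),st['grip_width'])
find('wrist',s,['knob','hole2'])
a=cv2.resize(s['pixels'][200:340,180:320],(600,600),interpolation=cv2.INTER_CUBIC)
cv2.imwrite('pics/x12.png',a)
E
```

```text
15.65 [0.5654 0.2053 0.0977] [-0.2  -0.3  -0.79] 0.03013734860262821
wrist knob 0.97 [0.5666 0.2073 0.12  ]
wrist hole2 0.64 [0.619  0.2084 0.0895]
```

View pics/x12.png

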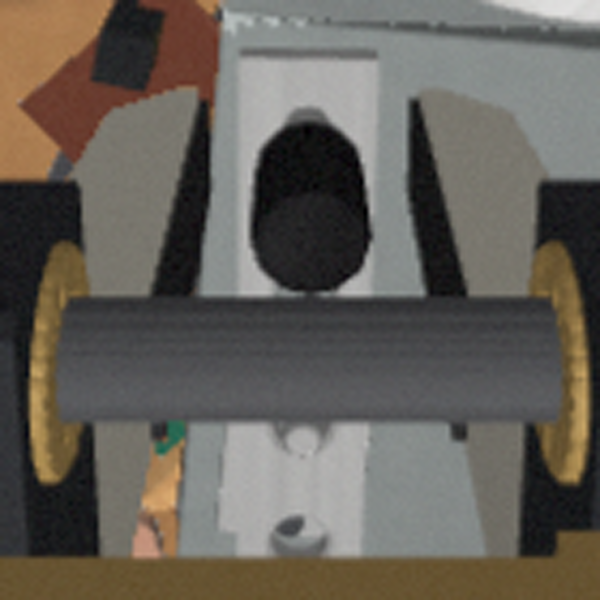

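Emit:
step_arm(rows=[0,0,0,0,0,0.02,-0.35,0,0,0,0,0,0.05,-0.35,0,0,0,0,0,0.1,-0.35,0,0,0,0,0,0.16,-0.35,0,0,0,0,0,0.22,-0.35])

```text
time_s: 16.17
eef_pos: [0.5653, 0.2052, 0.2105]
tcp_rot: [[-0.004, -0.138, 0.99], [0.011, 0.99, 0.138], [-1.0, 0.011, -0.003]]
force: [0.4, 0.2, 0.0]
grip_width: 0.0303
```

Emit:
step_arm(rows=[0,0,0,-0.06,0.06,0.04,-0.35,0,0,0,-0.12,0.12,0.06,-0.35,0,0,0,-0.18,0.18,0.06,-0.35,0,0,0,-0.24,0.24,0.06,-0.35,0,0,0,-0.3,0.3,0.06,-0.35])

```text
time_s: 16.58
eef_pos: [0.4204, 0.3497, 0.24]
tcp_rot: [[-0.003, -0.138, 0.99], [0.012, 0.99, 0.138], [-1.0, 0.012, -0.001]]
force: [0.4, 1.3, -0.1]
grip_width: 0.0302
```

Emit:
step_arm(rows=[0,0,0,-0.06,0.06,0,-0.35,0,0,0,-0.12,0.12,0,-0.35,0,0,0,-0.12,0.18,0,-0.35,0,0,0,-0.12,0.18,0,-0.35])

```text
time_s: 16.92
eef_pos: [0.36, 0.4425, 0.2394]
tcp_rot: [[-0.004, -0.142, 0.99], [0.013, 0.99, 0.142], [-1.0, 0.013, -0.002]]
force: [-0.0, -0.6, 0.3]
grip_width: 0.0301
```

```bash
python3 - <<'E'
from h import *
st=bot.read_state(); print(st['time_s'],st['eef_pos'].round(4),st['force'].round(2))
T=cams.snapshot('top'); find('top',T,['pivot','hole2','knob','track_front','burr_case'])
s2=cams.snapshot('scene'); find('scene',s2,['pivot','hole2','knob','track_front','burr_case','yellow_pot','steel_beaker','steel_parallel'])
a=cv2.resize(T['pixels'][160:260,125:225],(400,400),interpolation=cv2.INTER_CUBIC)
b=cv2.resize(s2['pixels'][110:190,200:280],(400,400),interpolation=cv2.INTER_CUBIC)
cv2.imwrite('pics/x13.png',np.hstack([a,b]))
E
```

```text
16.9167 [0.36   0.4425 0.2394] [-0.   -0.55  0.3 ]
top pivot 0.75 [0.7539 0.232  0.0929]
top hole2 0.62 [0.6216 0.2122 0.0919]
top knob 0.94 [0.5622 0.2099 0.1178]
top knob 0.18 [0.7561 0.2283 0.0919]
top track_front 0.77 [0.6356 0.2138 0.0847]
top burr_case 0.42 [0.6098 0.2873 0.0865]
scene pivot 0.98 [0.7484 0.2287 0.0899]
scene hole2 0.83 [0.6171 0.2118 0.0867]
scene knob 0.68 [0.5639 0.208  0.1171]
scene track_front 0.94 [0.6393 0.2107 0.0869]
scene burr_case 0.46 [0.6177 0.2849 0.0794]
scene yellow_pot 0.71 [0.5473 0.0129 0.0021]
scene steel_beaker 0.88 [ 0.5278 -0.121  -0.0028]
scene steel_parallel 0.75 [ 0.5183 -0.2214 -0.0008]
```

View pics/x13.png

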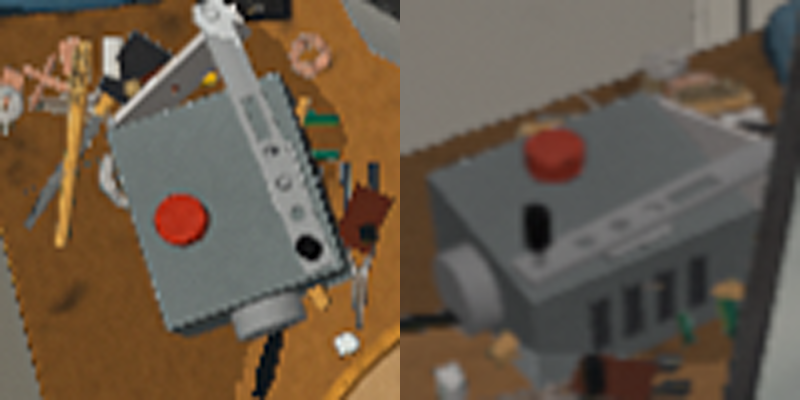

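```bash
python3 - <<'E'
from workcell import bot
print(bot.sign_off())
E
```

```text
the job is handed in; nothing more can be done
None
```

The stay now sits with its middle hole over the pin, flat and fully down, and the flap is open at roughly 0.48 rad (estimated from the geometry). I handed the job in at about 17 s with the gripper clear.

**What I did:** I gripped the knob and tipped the stay up about 0.25 rad to clear the pin. I then pulled the flap open and lowered the stay gently to feel for the pin. The first three probes landed on the pin's top, and I backed off each time. The highest wrist force I read was about 8 N, which is roughly 11 N at the pin. A view through the middle hole showed the pin about 2.5 mm further to the left (+y). On the fourth probe the hole passed over the pin with no vertical force. I lowered it the rest of the way, let go and moved clear.

**Last checks:**
- **Seating:** the gripper was at 0.0977 m when I let go, against 0.0972 m when it first held the stay flat. Resting on the pin's top it would have been about 15 mm higher. The knob's middle is at about 0.117 m, which is its flat height.
- **Pin in the right hole:** both the wrist and top pictures show the pin's bright top inside the middle hole.
- **Bystanders:** the three I re-measured on the bench or box top from before the grip (burr case, pot and beaker) are within about 4 mm of their first readings, which is the measurement error. The steel block also matches.

**One disagreement:** the top and scene cameras differ by 4 to 5 mm in the positions of the middle hole and pivot, which is about their stated error.

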